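Wipe the chips off the work plate

TASK

First pull up the black T handle of the red swing stop, turn it counterclockwise (seen from above) and let it down into its rest notch, so that the stop stays up and clear of the plate. Then take the orange scraper and wipe all five metal chips off the work plate into the blue tray at its front, without touching the chips with the gripper. Put the scraper back upright in its grey rest and leave the tin, the brass bush and the green cap where they are.

Things in the scene. Friction and masses are not known exactly. Their poses are not given: they have to be found in the camera images.
- fixture: Aluminium work plate, fixed to the bench, an open blue chip tray at its front edge. Origin: on the bench top under the plate, 5 mm behind the middle of the working face; +x points away from the tray, -y to the side with the red swing stop, z up. The front edge of the face, x = -85 mm, is open: chips pushed over it drop into the tray.
- plate_center (a point): Middle of the plate's flat working face, at x -5, z 24 mm of the fixture, same axes. From here the face spans x -80 to +80 and y -65 to +65 mm (dark slot lines are filled flush). Dark rails 6 mm thick, 8 mm high stand along both sides (from y = -65 and +65) and the back (from x = +80).
- tray_center (a point): Middle of the blue tray's floor, at x -120 mm of the fixture, 3 mm above the bench, same axes as the fixture. The tray spans x -35 to +35 mm and y -71 to +71 mm from here; walls 3 mm thick, the front one rises 24 mm and the sides 18 mm above the bench.
- stop_grip (a point): Middle of the swing stop's black T handle, on its vertical axis at x -60, y -93 mm of the fixture; 73 mm above the bench when down. Turns with it: the bar lies along its x, 46 mm long, 12 mm thick, 22 mm high; hub 17 mm below. A red arm along its +y, 70 mm long, top 19 mm below; a pad under the arm's outer 42 mm hangs to 2 mm above the plate, in the scraper's path.
- stop_lift (a joint): Height of the swing stop, m: 0 = down, limit 0.020. A spring pushes it down (6 N at 0, 10 N at 0.016). A cross pin under the handle sits in a deep slot of the dark crown: it cannot turn until lifted over 0.014. In the rest notch it stays at about 0.011; on the crown between the notches it stands at 0.014.
- stop_turn (a joint): Turn of the swing stop, rad, growing counterclockwise seen from above: 0 = arm across the plate, limit 1.5. The shallow rest notch is centred at 1.35 (about 0.1 of play either way); there the arm points forward beside the tray, clear of the plate.
- scraper: Loose hand scraper, orange with a black rubber sole, 0.2 kg, the same both ways round. Origin: centre of its underside. Block 30 mm (x) by 100 mm (y), 22 mm high (sole 26 by 100 mm). Upright grip in its middle, 28 mm (x) by 24 mm (y), up to 90 mm above the underside. It starts in its rest and wipes moving along its x.
- rest: Grey shallow rest for the scraper, fixed to the bench. Origin: centre of its underside. Outside 62 mm (x) by 132 mm (y), floor 3 mm thick, walls 6 mm thick and 9 mm high from the bench: inside 50 by 120 mm, for the scraper with its 100 mm length along the rest's y.
- chip1: Loose curled metal chip, brass coloured, about 14 x 10 mm and 10 mm high, 12 g; origin: centre of its underside as it lies at the start. It starts on the working face.
- chip2: Loose curled metal chip, steel coloured, about 14 x 10 mm and 10 mm high, 12 g; origin: centre of its underside as it lies at the start. It starts on the working face.
- chip3: Loose curled metal chip, brass coloured, about 14 x 10 mm and 10 mm high, 12 g; origin: centre of its underside as it lies at the start. It starts on the working face.
- chip4: Loose curled metal chip, steel coloured, about 14 x 10 mm and 10 mm high, 12 g; origin: centre of its underside as it lies at the start. It starts on the working face.
- chip5: Loose curled metal chip, brass coloured, about 14 x 10 mm and 10 mm high, 12 g; origin: centre of its underside as it lies at the start. It starts on the working face.
- bush: Brass bush, 22 mm across, 33 mm high, standing on the thin dark plate behind the work; a bystander. Origin: centre of its underside.
- tin: Open round metal tin, 65 mm across, 28 mm high, on the thin dark plate behind the work; a bystander. Origin: centre of its underside.
- cap: Green cap, 23 mm across, 33 mm high, standing on the thin dark plate behind the work; a bystander. Origin: centre of its underside.

How it is judged:
By the outcome, as a careful person would: the job done as asked, in the order asked, and still so for the second after the job is handed in, with the robot touching nothing.
It also fails if it takes over 72 s, if anything falls off the work surface, if the arm or the gripper's body presses on something with over 40 N, if the wrist force passes 120 N, or if a joint passes its speed limit or range.

ROBOT

A 6-joint arm with a two-finger parallel gripper is mounted at the origin on a cart in front of the work surface, level with it; the furniture and walls round the work are solid. World frame = base frame: x ahead of the robot, y to its left, z up, the work surface at z = 0. Lengths are in m, angles in degrees, forces in N, time in s.
With the tool pointing down it reaches from about 0.325 to 0.875 m from the base axis. Payload 4.4 kg.
Tool frame: the origin (TCP) lies on the centre line of the jaws, within the pads' length; the fingertips stand 19 mm ahead of it and the grasp point (between the pads) is the TCP (robot.tips_ahead is the distance from the TCP to the fingertips, in m); z points along the fingers, y is the line along which they close (so a half turn about z gives the same grasp; the last joint's range is limited). The gripper opens to 85 mm and grips with 20 to 120 N. Pads are 22 mm wide; open, the fingers measure 114 mm over their backs; the gripper's body (76 mm by 85 mm) begins 54 mm behind the grasp point. The pads swing forward as they close: fully open they stand 13 mm farther back than shut.
Start: joints at [-84.769, 11.837, 88.321, -0, 79.842, -8.623], TCP at [0.138, -0.558, 0.25] pointing down, gripper open.
Joint ranges: [-156.59, 156.59], [-49.26, 127.26], [12.9, 141.05], [-63.56, 243.56], [4.71, 150.69], [-161.64, 161.64]. Speed limits (degrees/s): [159.86, 159.86, 180, 180, 180, 180].

INTERFACE

Orientations are given as [roll, pitch, yaw] about the fixed x, y, z axes, in that order (R = Rz(yaw) Ry(pitch) Rx(roll)).
In Python, from plant import robot gives the robot as it stands. The module is installed in compiled form; this text tells all that it offers.
- The arm moves only by the shell command python3 -m handwheel 'ROWS'. ROWS is JSON, a list that holds one entry, the list of rows, each a list of 7 numbers: the closure, from 0 (fully open) to 1 (shut), then the shift along the world's x, y, z in cm, then the turn, a rotation vector about the world's x, y, z in units of 6 degrees (1.0 is 6 degrees). A call has 1 to 20 rows; each row is the pose to reach, as a shift and turn from the pose commanded when the call began; what a row does not reach only later rows make up. A row lasts 1/10 s, in which the tool goes at most 50 mm and 8.59 degrees, less where a joint would pass 70% of its speed; a pose out of reach is approached as far as the arm can. A call with a gripper value outside its range is refused whole. The fingers move at their own pace and stop on an object; the grip force is fixed at half the most. Time passes only in rows, so rows that repeat a pose let the fingers close. It gives the time, the measured TCP pose, the force, the opening and the grip force at its end, in the units of the state.
- robot.get_obs(): the state, without advancing time (a new reading comes with each control period).
- robot.read_camera(name): name is "scene" or "top" or "wrist"; returns the picture (400x640x3 uint8, red, green, blue); there is no depth.
- robot.camera_params(name): a dict with "fx", "fy", "cx", "cy" (pixels), "rvec" (rotation vector, rad) and "tvec" (3), from world to camera coordinates, as OpenCV has them; the wrist camera has in their place "tool_from_camera" (4x4, takes a point from camera to tool coordinates, whose origin is the TCP and whose axes are the flange's). Camera axes: x right, y down, z forward; pixel columns grow to the right and rows downward; lengths in m; the calibration is good to about 2 mm. The wrist camera is an equidistant fisheye: a pixel r from the principal point sees the ray r / f radians off the axis. A picture is of the moment at which its call begins: read the wrist's pose just before it. camera_params takes no time and is no camera call.
- robot.job_done(): hands the job in; it is judged then, once.
The state is a dict: "clock": time; "joint_positions": joint angles; "joint_vel": joint speeds; "joint_efforts": joint torques, N m; "eef_pos": TCP position; "ee_rot": TCP orientation; "force": force on the tool from outside, world axes, zero at the start; "wrist_torque": the same for the moment, N m; "grip_width": finger opening in m; "gripper_force": force on a finger pad.
Only numpy, scipy, OpenCV 4.12 (cv2) and the standard library are available. Lean on these libraries where they do the work, as an engineer would, in place of code of your own. Each camera call takes 0.05 s, during which the arm holds its last target. There are 200 camera calls.

## Working session

There is one attempt and no reset: what is moved stays moved. The work goes in short steps, Python scripts to look and compute and a shell command to move; the robot and the scene stay as the last step left them, time stands still between calls to the robot, and variables do not carry over. Pictures are saved under pics/ and viewed, at most 13 in all, crops included, and the job is handed in when it is done.

```bash
mkdir -p pics; cat > h.py <<'E'
import numpy as np, cv2
from plant import robot
def cam(n):
    p=robot.camera_params(n); R=cv2.Rodrigues(np.array(p['rvec'],float))[0]; return p,R,np.array(p['tvec'],float).ravel()
def ray(n,uv,z):
    p,R,t=cam(n); d=R.T@np.array([(uv[0]-p['cx'])/p['fx'],(uv[1]-p['cy'])/p['fy'],1]); c=-R.T@t
    return c+d*(z-c[2])/d[2]
def proj(n,P):
    p,R,t=cam(n); q=R@np.array(P)+t; return np.array([p['fx']*q[0]/q[2]+p['cx'],p['fy']*q[1]/q[2]+p['cy']])
def shot(n,f=None):
    im=robot.read_camera(n)[:,:,::-1].copy()
    if f: cv2.imwrite('pics/'+f,im)
    return im
E
python3 - <<'E'
from h import *
for n in('top','scene'):
    shot(n,n+'1.png'); p,R,t=cam(n); print(n,p,-R.T@t)
E
```

```text
top {'fx': 520.3484160879108, 'fy': 520.3484160879108, 'cx': 322.36420258904394, 'cy': 209.09774547534118, 'rvec': array([ 2.09182235, -2.14653614,  0.19540673]), 'tvec': array([0.19917842, 0.58609952, 0.85379523])} [0.41945    0.18101166 0.95049854]
scene {'fx': 367.99344647084905, 'fy': 367.99344647084905, 'cx': 320.26028715230694, 'cy': 204.33729911155555, 'rvec': array([ 1.20061745, -2.45172615,  0.83849825]), 'tvec': array([0.52159113, 0.30840432, 0.71543563])} [0.16616383 0.53112423 0.75452986]
```

View pics/top1.png

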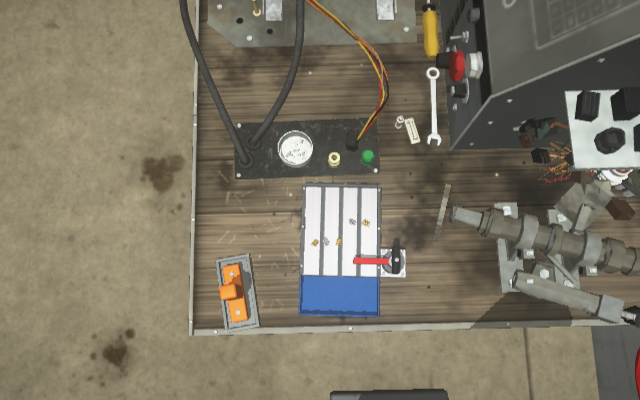

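View pics/scene1.png

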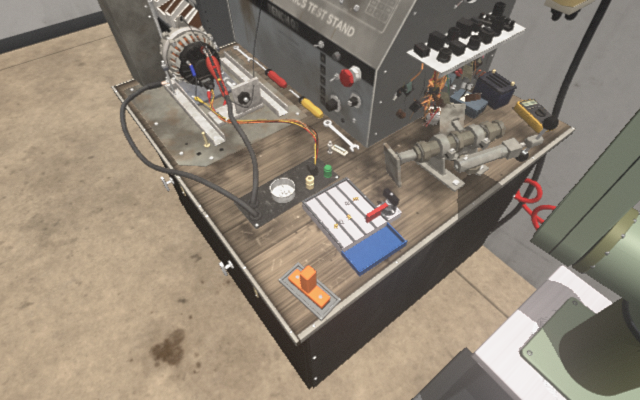

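The top view shows the plate at px (300–380, 185–275), the blue tray below it, the T handle at about (396, 257), the five chips at about (315–366, 222–243), and the scraper in its tilted rest at about (235, 292). In the top view, image up is world +x and left is +y.

```bash
python3 - <<'E'
from h import *
im=shot('top'); hsv=cv2.cvtColor(im,cv2.COLOR_BGR2HSV)
def big(m,x0,y0,x1,y1,name,z):
    k=np.zeros_like(m);k[y0:y1,x0:x1]=m[y0:y1,x0:x1]
    k=cv2.morphologyEx(k,cv2.MORPH_CLOSE,np.ones((7,7),np.uint8))
    c=max(cv2.findContours(k,0,2)[0],key=cv2.contourArea); r=cv2.minAreaRect(c); b=cv2.boxPoints(r)
    print(name,np.round(r[0],1),np.round(r[1],1),round(r[2],1))
    P=np.array([ray('top',q,z)[:2] for q in b]); print(np.round(P*1000,1).tolist(),'cen',np.round(P.mean(0)*1000,1))
    return k
big(cv2.inRange(hsv,(105,120,60),(125,255,255)),290,260,390,330,'tray',.018)
big(cv2.inRange(hsv,(0,0,190),(180,60,255)),295,178,385,280,'plate',.024)
o=cv2.inRange(hsv,(5,150,120),(20,255,255)); 
big(o,200,240,270,340,'orange',.022)
big(cv2.inRange(hsv,(0,150,90),(6,255,255))|cv2.inRange(hsv,(174,150,90),(180,255,255)),340,240,410,280,'red',.054)
big(cv2.inRange(hsv,(0,0,0),(180,255,50)),384,230,404,280,'blackT',.084)
big(cv2.inRange(hsv,(90,15,60),(125,120,200)),205,240,270,340,'rest',.009)
a=cv2.resize(im[170:330,200:420],None,fx=3.6,fy=3.6,interpolation=cv2.INTER_CUBIC);cv2.imwrite('pics/crop1.png',a)
E
```

```text
tray [338.8 296.1] [79.4 39.1] 1.4
[[410.7, 230.6], [478.9, 227.7], [471.8, 86.6], [403.9, 91.5]] cen [441.3 159.1]
plate [343.4 231.4] [83.2 88. ] 1.4
[[480.5, 225.3], [640.4, 218.7], [632.6, 66.9], [473.3, 78.2]] cen [556.7 147.3]
orange [231.2 293.2] [56.7 23.7] 80.1
[[497.1, 378.5], [503.3, 337.0], [405.4, 319.4], [399.4, 360.1]] cen [451.3 348.7]
red [370.5 260.5] [ 5. 33.] 90.0
[[504.3, 131.7], [502.9, 74.9], [494.3, 75.3], [495.7, 132.0]] cen [499.3 103.5]Traceback (most recent call last):
  File "<stdin>", line 15, in <module>
  File "<stdin>", line 6, in big
ValueError: max() iterable argument is empty
```

```bash
python3 - <<'E'
from h import *
im=shot('top'); a=cv2.resize(im[170:330,200:420],None,fx=3.6,fy=3.6,interpolation=cv2.INTER_CUBIC);cv2.imwrite('pics/crop1.png',a)
hsv=cv2.cvtColor(im,cv2.COLOR_BGR2HSV); print(im[257,390:402].tolist()); print(hsv[265,216:226].tolist(), hsv[300,240:260].tolist())
E
```

```text
[[176, 176, 176], [198, 199, 197], [59, 59, 60], [61, 62, 63], [67, 67, 68], [87, 86, 87], [122, 123, 123], [116, 115, 116], [71, 71, 72], [63, 63, 64], [91, 91, 90], [136, 138, 135]]
[[39, 12, 148], [47, 11, 159], [43, 12, 154], [21, 25, 71], [36, 12, 110], [47, 11, 165], [47, 11, 165], [45, 12, 164], [33, 15, 152], [23, 22, 149]] [[17, 171, 242], [17, 170, 243], [16, 170, 243], [14, 179, 239], [11, 190, 193], [11, 126, 101], [30, 10, 102], [24, 13, 101], [30, 9, 109], [40, 10, 154], [47, 10, 174], [45, 9, 168], [42, 10, 134], [47, 11, 169], [47, 11, 166], [40, 11, 134], [18, 59, 87], [18, 67, 141], [18, 71, 140], [18, 71, 141]]
```

View pics/crop1.png

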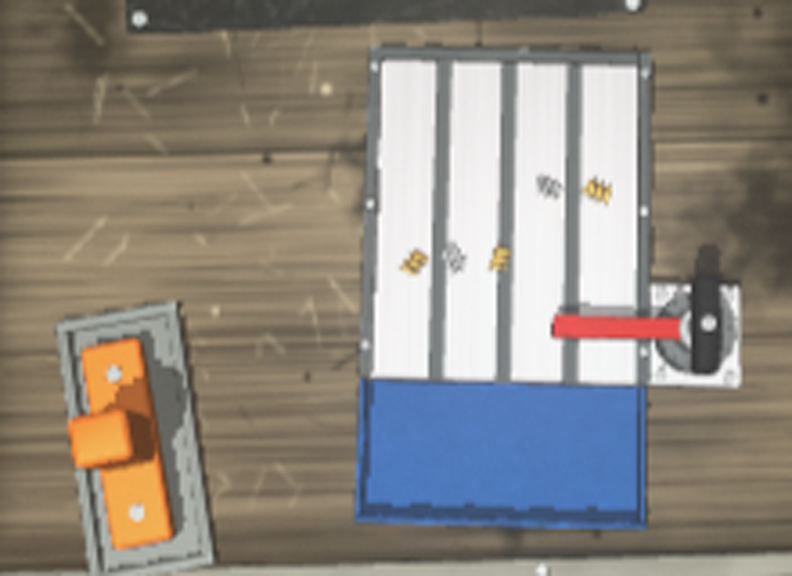

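```bash
python3 - <<'E'
from h import *
def P(c,z): return ray('top',(c[0]/3.6+200-.36,c[1]/3.6+170-.36),z)*1000
def show(n,L,z):
    A=np.array([P(c,z)[:2] for c in L]); print(n,np.round(A,1).tolist(),'mean',np.round(A.mean(0),1)); return A
def d(a,b): v=b-a; print('   len %.1f ang %.1f'%(np.hypot(*v),np.degrees(np.arctan2(v[1],v[0]))))
A=show('rail',[(371,47),(650,54)],.032); d(A[1],A[0])
B=show('front',[(361,379),(647,386)],.024); d(B[1],B[0]); d(B[0],A[0]); d(B[1],A[1])
C=show('trayfront',[(357,522),(645,526)],.024); d(C[1],C[0])
show('axis',[(708,323)],.084); show('red',[(553,325)],.054)
T=show('bar',[(707,275),(705,372)],.084); d(T[1],T[0])
R=show('rest',[(58,327),(178,301),(213,562),(92,575)],.009);[d(R[i],R[(i+1)%4]) for i in range(4)]
R=show('scr',[(82,350),(140,338),(175,540),(117,550)],.022);[d(R[i],R[(i+1)%4]) for i in range(4)]
R=show('grip',[(68,418),(128,408),(133,462),(78,468)],.09)
show('chips',[(413,262),(455,257),(499,258),(549,187),(597,190)],.03)
E
```

```text
rail [[645.5, 218.5], [638.1, 78.2]] mean [641.8 148.4]
   len 140.6 ang 87.0
front [[479.7, 226.8], [472.7, 86.4]] mean [476.2 156.6]
   len 140.5 ang 87.1
   len 166.0 ang -2.9
   len 165.6 ang -2.9
trayfront [[410.8, 229.9], [405.4, 90.5]] mean [408.1 160.2]
   len 139.5 ang 87.8
axis [[497.4, 63.1]] mean [497.4  63.1]
red [[501.1, 133.1]] mean [501.1 133.1]
bar [[519.7, 62.4], [475.0, 65.6]] mean [497.3  64. ]
   len 44.8 ang -4.1
rest [[510.6, 379.5], [522.1, 319.1], [393.2, 301.7], [388.4, 361.2]] mean [453.6 340.4]
   len 61.5 ang -79.2
   len 130.1 ang -172.3
   len 59.6 ang 94.6
   len 123.5 ang 8.6
scr [[497.6, 364.8], [502.8, 336.0], [404.4, 318.5], [400.4, 346.7]] mean [451.3 341.5]
   len 29.2 ang -79.7
   len 99.9 ang -169.9
   len 28.4 ang 98.2
   len 98.9 ang 10.5
grip [[461.2, 357.3], [465.0, 330.0], [440.6, 327.6], [438.6, 352.5]] mean [451.3 341.9]
chips [[536.2, 199.8], [538.1, 179.0], [537.0, 157.3], [571.9, 131.3], [569.8, 107.5]] mean [550.6 155. ]
```

```bash
python3 - <<'E'
from h import *
o=robot.get_obs(); print({k:np.round(v,3).tolist() for k,v in o.items()}, robot.tips_ahead)
p=robot.camera_params('wrist'); print(p)
E
```

```text
{'clock': 0.2, 'joint_positions': [-84.771, 11.869, 88.375, 0.0, 79.84, -8.623], 'joint_vel': [0.052, -0.066, -0.243, -0.02, 0.052, 0.032], 'joint_efforts': [0.002, -38.303, -29.165, -0.0, 0.007, 0.0], 'eef_pos': [0.138, -0.558, 0.25], 'ee_rot': [-179.918, -0.013, 13.852], 'force': [0.022, 0.684, 0.074], 'wrist_torque': [0.007, -0.02, 0.029], 'gripper_force': 0.0, 'grip_width': 0.085} 0.019
{'fx': 309.70691628693146, 'fy': 309.70691628693146, 'cx': 315.47674933273487, 'cy': 196.76733119504928, 'tool_from_camera': array([[ 1.64069838e-03, -9.49758737e-01, -3.12978673e-01,
         8.11198312e-02],
       [ 9.99998646e-01,  1.51906209e-03,  6.32482923e-04,
         2.18458895e-03],
       [-1.25272145e-04, -3.12979287e-01,  9.49759943e-01,
        -1.24673260e-01],
       [ 0.00000000e+00,  0.00000000e+00,  0.00000000e+00,
         1.00000000e+00]])}
```

```bash
python3 -m handwheel '[[[0,0,0,5,0,0,-0.5],[0,35.9,62.1,5,0,0,-2.81],[0,35.9,62.1,5,0,0,-2.81],[0,35.9,62.1,5,0,0,-2.81],[0,35.9,62.1,5,0,0,-2.81],[0,35.9,62.1,5,0,0,-2.81],[0,35.9,62.1,5,0,0,-2.81],[0,35.9,62.1,5,0,0,-2.81],[0,35.9,62.1,5,0,0,-2.81],[0,35.9,62.1,5,0,0,-2.81],[0,35.9,62.1,5,0,0,-2.81],[0,35.9,62.1,5,0,0,-2.81],[0,35.9,62.1,5,0,0,-2.81],[0,35.9,62.1,5,0,0,-2.81],[0,35.9,62.1,5,0,0,-2.81],[0,35.9,62.1,5,0,0,-2.81],[0,35.9,62.1,-7,0,0,-2.81],[0,35.9,62.1,-7,0,0,-2.81],[0,35.9,62.1,-7,0,0,-2.81],[0,35.9,62.1,-7,0,0,-2.81]]]'; python3 - <<'E'
from h import *
shot('wrist','w1.png')
E
```

```text
clock: 2.2
eef_pos: [0.4931, 0.063, 0.1758]
ee_rot: [180.0, 0.6, -3.0]
force: [-0.2, 0.4, 1.0]
grip_width: 0.0854
gripper_force: 0.0
```

View pics/w1.png

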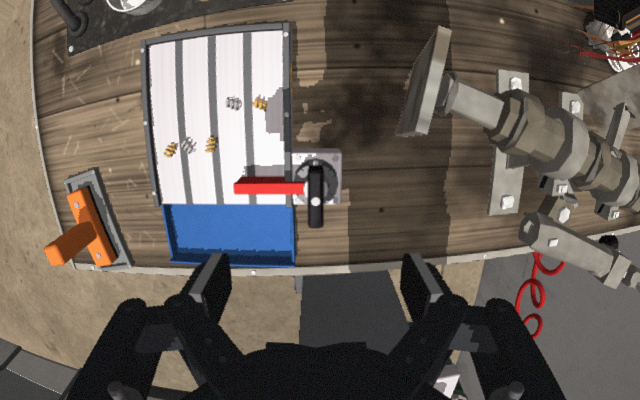

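The wrist view shows the handle's screw at (315, 201) with the bar vertical in the image from about (317, 165) to (315, 226), and the red arm pointing left. I'll turn these into positions.

```bash
cat >> h.py <<'E'
from scipy.spatial.transform import Rotation as Ro
def wray(uv,z,o=None):
    o=o or robot.get_obs(); p=robot.camera_params('wrist'); T=np.array(p['tool_from_camera'])
    v=np.array([uv[0]-p['cx'],uv[1]-p['cy']]); r=np.hypot(*v)+1e-9; a=r/p['fx']
    d=np.r_[v/r*np.sin(a),np.cos(a)]; R=Ro.from_euler('xyz',o['ee_rot'],degrees=True).as_matrix()
    c=np.array(o['eef_pos'])+R@T[:3,3]; d=R@T[:3,:3]@d; return c+d*(z-c[2])/d[2]
E
python3 - <<'E'
from h import *
o=robot.get_obs(); print(np.round(o['eef_pos'],4),np.round(o['ee_rot'],2))
for n,uv,z in [('screw',(315.5,201),.084),('barback',(317,166),.084),('barfront',(315,226),.084),('redtip',(234.5,185),.054),('railBL',(143,38),.032),('railBR',(290,24),.032),('frontL',(161,205),.024),('frontR',(295,205),.024),('scr hole',(81.5,201),.022),('scr hole2',(103,257),.022)]:
    print(n,np.round(wray(uv,z,o)*1000,1)[:2])
E
```

```text
[0.4953 0.0629 0.1787] [180.     0.25  -3.  ]
screw [500.9  60.5]
barback [527.6  58.1]
barfront [480.5  61.9]
redtip [508.3 129.6]
railBL [653.7 216.6]
railBR [643.6  75.1]
frontL [483.3 223.5]
frontR [476.8  81.4]
scr hole [492.4 342. ]
scr hole2 [417.2 332.8]
```

```bash
python3 -m handwheel '[[[0,0.1,-0.1,-3,0,0,0],[0,0.1,-0.1,-6,0,0,0],[0,0.1,-0.1,-8,0,0,0],[0,0.1,-0.1,-9.5,0,0,0],[0,0.1,-0.1,-10,0,0,0],[0,0.1,-0.1,-10,0,0,0],[0,0.1,-0.1,-10,0,0,0],[0.5,0.1,-0.1,-10,0,0,0],[0.7,0.1,-0.1,-10,0,0,0],[1,0.1,-0.1,-10,0,0,0],[1,0.1,-0.1,-10,0,0,0],[1,0.1,-0.1,-10,0,0,0],[1,0.1,-0.1,-10,0,0,0],[1,0.1,-0.1,-10,0,0,0],[1,0.1,-0.1,-10,0,0,0]]]'
```

```text
clock: 3.75
eef_pos: [0.4978, 0.0625, 0.0806]
ee_rot: [-179.9, -0.0, -3.0]
force: [-0.5, 5.8, 4.3]
grip_width: 0.0106
gripper_force: 61.1
```

```bash
python3 -m handwheel '[[[1,0,0.05,0.4,0,0,0],[1,0,0.05,0.8,0,0,0],[1,0,0.05,1.2,0,0,0],[1,0,0.05,1.5,0,0,0],[1,0,0.05,1.7,0,0,0],[1,0,0.05,1.75,0,0,0],[1,0,0.05,1.75,0,0,0],[1,0,0.05,1.75,0,0,0],[1,0,0.05,1.75,0,0,0]]]'
```

```text
clock: 4.65
eef_pos: [0.4975, 0.0625, 0.0958]
ee_rot: [-180.0, -0.0, -3.0]
force: [5.3, 3.8, -11.6]
grip_width: 0.0105
gripper_force: 59.0
```

```bash
python3 -m handwheel '[[[1,0,0,0.15,0,0,0],[1,0,0,0.15,0,0,0],[1,0,0,0.15,0,0,1],[1,0,0,0.15,0,0,2],[1,0,0,0.15,0,0,3],[1,0,0,0.15,0,0,3],[1,0,0,0.15,0,0,3]]]'
```

```text
clock: 5.35
eef_pos: [0.4976, 0.0624, 0.0973]
ee_rot: [-180.0, -0.0, 15.0]
force: [5.5, 3.6, -12.4]
grip_width: 0.011
gripper_force: 58.9
```

```bash
python3 -m handwheel '[[[1,0,0,0,0,0,1],[1,0,0,0,0,0,2],[1,0,0,0,0,0,3],[1,0,0,0,0,0,4],[1,0,0,0,0,0,5],[1,0,0,0,0,0,6],[1,0,0,0,0,0,7],[1,0,0,0,0,0,8],[1,0,0,0,0,0,9],[1,0,0,0,0,0,9.9],[1,0,0,0,0,0,9.9],[1,0,0,0,0,0,9.9]]]'; python3 - <<'E'
from h import *
print(np.round(robot.get_obs()['wrist_torque'],2)); im=shot('top'); cv2.imwrite('pics/t2.png',cv2.resize(im[220:330,330:430],None,fx=5,fy=5))
E
```

```text
clock: 6.55
eef_pos: [0.498, 0.0621, 0.0974]
ee_rot: [179.9, -0.0, 74.4]
force: [6.7, 2.4, -11.7]
grip_width: 0.0106
gripper_force: 59.0
[ 0.48 -1.17 -0.03]
```

View pics/t2.png

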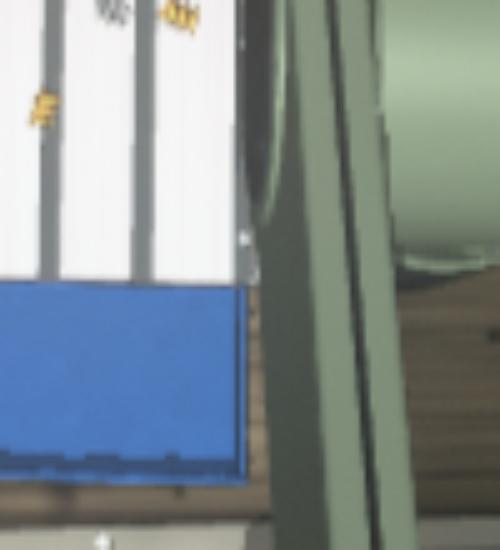

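The robot hides the stop, but the red arm is gone from the plate. I'll let it down into the notch.

```bash
python3 -m handwheel '[[[1,0,0,-0.2,0,0,0],[1,0,0,-0.4,0,0,0],[1,0,0,-0.6,0,0,0],[1,0,0,-0.7,0,0,0],[1,0,0,-0.7,0,0,0],[1,0,0,-0.7,0,0,0],[1,0,0,-0.7,0,0,0]]]'
```

```text
clock: 7.3
eef_pos: [0.4981, 0.0621, 0.0916]
ee_rot: [179.9, -0.0, 74.4]
force: [4.6, 2.2, -9.1]
grip_width: 0.0106
gripper_force: 59.3
```

```bash
python3 -m handwheel '[[[1,0,0,-0.1,0,0,0],[1,0,0,-0.2,0,0,0],[1,0,0,-0.2,0,0,0],[1,0,0,-0.2,0,0,0],[1,0,0,-0.2,0,0,0]]]'
```

```text
clock: 7.8
eef_pos: [0.4982, 0.0621, 0.0912]
ee_rot: [179.9, -0.0, 74.4]
force: [0.0, 2.5, 5.3]
grip_width: 0.0106
gripper_force: 61.5
```

```bash
python3 -m handwheel '[[[0.5,0,0,0,0,0,0],[0,0,0,0,0,0,0],[0,0,0,0,0,0,0],[0,0,0,0,0,0,0],[0,0,0,0,0,0,0],[0,0,0,3,0,0,0],[0,0,0,7,0,0,0],[0,0,0,11,0,0,0],[0,-2,14,11,0,0,-2],[0,-4,27.9,11,0,0,-5],[0,-4.6,27.9,11,0,0,-10.7],[0,-4.6,27.9,11,0,0,-10.7],[0,-4.6,27.9,11,0,0,-10.7],[0,-4.6,27.9,11,0,0,-10.7],[0,-4.6,27.9,11,0,0,-10.7],[0,-4.6,27.9,11,0,0,-10.7],[0,-4.6,27.9,11,0,0,-10.7],[0,-4.6,27.9,11,0,0,-10.7]]]'; python3 - <<'E'
from h import *
im=shot('top'); w=shot('wrist'); o=robot.get_obs();print(np.round(o['eef_pos'],4),np.round(o['ee_rot'],2),np.round(o['joint_positions'],0)); a=cv2.resize(im[200:330,300:430],(600,600),interpolation=2)
b=cv2.resize(w,(800,500))[:500]; cv2.imwrite('pics/t3.png',cv2.resize(np.vstack([np.hstack([im[200:330,200:430]]),]),None,fx=3.4,fy=3.4,interpolation=2)); cv2.imwrite('pics/w3.png',w)
E
```

```text
clock: 9.6
eef_pos: [0.4515, 0.341, 0.2]
ee_rot: [180.0, 0.0, 10.3]
force: [0.1, 0.1, 0.1]
grip_width: 0.0856
gripper_force: 0.0
[0.4518 0.3407 0.2002] [1.7999e+02 1.0000e-02 1.0260e+01] [ 28.  13.  93.  -0.  74. 108.]
```

View pics/t3.png

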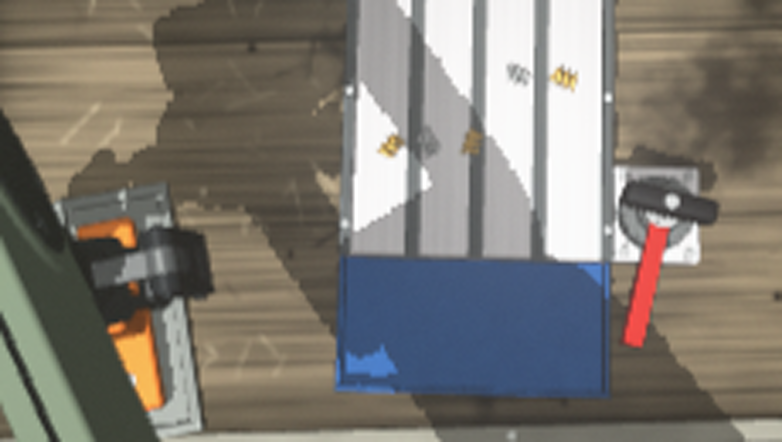

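View pics/w3.png

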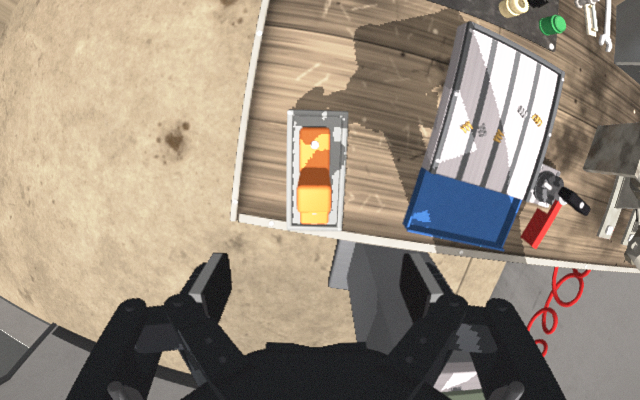

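The stop rests at about 75° with its arm beside the tray. The wrist view shows the scraper grip centred between the open fingers (column 314). Next I'll grasp the scraper.

```bash
python3 -m handwheel '[[[0,0,0,-4,0,0,0],[0,0,0,-8,0,0,0],[0,0,0,-11,0,0,0],[0,0,0,-13,0,0,0],[0,0,0,-13,0,0,0],[0,0,0,-13,0,0,0],[0.4,0,0,-13,0,0,0],[0.6,0,0,-13,0,0,0],[1,0,0,-13,0,0,0],[1,0,0,-13,0,0,0],[1,0,0,-13,0,0,0],[1,0,0,-13,0,0,0],[1,0,0,-13,0,0,0]]]'
```

```text
clock: 11.0
eef_pos: [0.4523, 0.3417, 0.0712]
ee_rot: [-180.0, -0.1, 10.2]
force: [-1.2, 0.7, 6.4]
grip_width: 0.0273
gripper_force: 59.8
```

```bash
python3 -m handwheel '[[[1,0,0,2,0,0,0],[1,0,0,5,0,0,0],[1,0,0,9,0,0,0],[1,0,0,12,0,0,0.5],[1,2,-2,12,0,0,1.7],[1,5,-5,12,0,0,2.9],[1,8,-8,12,0,0,4.2],[1,11,-11,12,0,0,5.5],[1,14,-14,12,0,0,6.8],[1,15.8,-17,12,0,0,8.1],[1,15.8,-18,12,0,0,9.4],[1,15.8,-18,12,0,0,10.7],[1,15.8,-18,12,0,0,12],[1,15.8,-18,12,0,0,12.8],[1,15.8,-18,12,0,0,12.8],[1,15.8,-18,9,0,0,12.8],[1,15.8,-18,6,0,0,12.8],[1,15.8,-18,4,0,0,12.8],[1,15.8,-18,4,0,0,12.8],[1,15.8,-18,4,0,0,12.8]]]'; python3 - <<'E'
from h import *
im=shot('top'); w=shot('wrist'); o=robot.get_obs();print(np.round(o['eef_pos'],4),np.round(o['ee_rot'],2),np.round(o['joint_positions'],0)); 
cv2.imwrite('pics/w4.png',np.vstack([w[:230],cv2.resize(im[170:300,270:430],(640,370),interpolation=2)[:, :]])) if 0 else cv2.imwrite('pics/w4.png',cv2.resize(np.hstack([w[:260,100:500],cv2.resize(im[170:300,270:430],(320,260),interpolation=2)]),(800,289)))
E
```

```text
clock: 13.0
eef_pos: [0.6093, 0.1612, 0.1098]
ee_rot: [-179.9, 0.0, 86.9]
force: [-0.2, -0.2, -1.3]
grip_width: 0.0274
gripper_force: 59.6
[0.611  0.1614 0.112 ] [ 1.7983e+02 -3.0000e-02  8.6960e+01] [ 7. 26. 87. -0. 67. 10.]
```

View pics/w4.png

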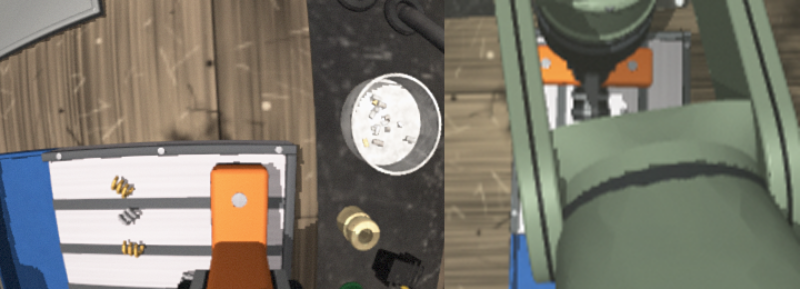

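```bash
python3 - <<'E'
from h import *
f=lambda u,v:(u/1.111+100,v/1.111)
for n,q,z in [('blkFL',f(212,167),.066),('blkBL',f(267,165),.066),('railtop inner L',f(240,154),.032),('face L @240',f(200,158),.024),('rail back inner',f(283,220),.032),('chip1',f(123,187),.027),('chip3',f(133,249),.027)]:
    P=wray(q,z)*1000; d=P[:2]-np.array([561,152.4]); print(n,np.round(P[:2],1),'fix',np.round([d[0]*.9986-d[1]*.0523,d[0]*.0523+d[1]*.9986],1))
E
```

```text
blkFL [601.3 211.6] fix [37.2 61.2]
blkBL [629.  211.2] fix [64.8 62.2]
railtop inner L [615.7 212.9] fix [51.4 63.3]
face L @240 [590.6 210.8] fix [26.5 59.9]
rail back inner [640.7 170. ] fix [78.6 21.8]
chip1 [539.  196.3] fix [-24.3  42.6]
chip3 [539.3 152.7] fix [-21.7  -0.8]
```

```bash
python3 -m handwheel '[[[1,0,-0.2,-0.6,0,0,0],[1,0,-0.2,-1.2,0,0,0],[1,0,-0.2,-1.5,0,0,0],[1,0,-0.2,-1.6,0,0,0],[1,0,-0.2,-1.7,0,0,0],[1,0,-0.2,-1.8,0,0,0],[1,0,-0.2,-1.8,0,0,0],[1,0,-0.2,-1.8,0,0,0]]]'
```

```text
clock: 13.9
eef_pos: [0.6098, 0.1593, 0.0924]
ee_rot: [180.0, -0.0, 87.0]
force: [0.2, -0.1, -2.2]
grip_width: 0.0278
gripper_force: 59.8
```

```bash
python3 -m handwheel '[[[1,0,0,-0.1,0,0,0],[1,0,0,-0.15,0,0,0],[1,0,0,-0.15,0,0,0],[1,0,0,-0.15,0,0,0]]]'
```

```text
clock: 14.3
eef_pos: [0.6099, 0.1592, 0.0923]
ee_rot: [180.0, -0.0, 87.0]
force: [-2.9, -1.3, 5.6]
grip_width: 0.0272
gripper_force: 60.4
```

```bash
python3 -m handwheel '[[[1,-0.5,0.03,-0.15,0,0,0],[1,-1.2,0.06,-0.15,0,0,0],[1,-2,0.1,-0.15,0,0,0],[1,-2.8,0.15,-0.15,0,0,0],[1,-3.6,0.19,-0.15,0,0,0],[1,-4.4,0.23,-0.15,0,0,0],[1,-5.2,0.27,-0.15,0,0,0],[1,-6,0.31,-0.15,0,0,0],[1,-6.8,0.36,-0.15,0,0,0],[1,-7.6,0.4,-0.15,0,0,0],[1,-8.4,0.44,-0.15,0,0,0],[1,-9.2,0.48,-0.15,0,0,0],[1,-10,0.52,-0.15,0,0,0],[1,-10.8,0.57,-0.15,0,0,0],[1,-11.6,0.61,-0.15,0,0,0],[1,-12.3,0.65,-0.15,0,0,0],[1,-13,0.68,-0.15,0,0,0],[1,-13.6,0.71,-0.15,0,0,0],[1,-13.6,0.71,-0.15,0,0,0]]]'; python3 - <<'E'
from h import *
im=shot('top'); w=shot('wrist'); 
cv2.imwrite('pics/w5.png',cv2.resize(np.hstack([w[:260,100:640],cv2.resize(im[170:330,270:430],(260,260),interpolation=2)]),(800,260)))
E
```

```text
clock: 16.2
eef_pos: [0.4768, 0.1669, 0.0921]
ee_rot: [179.5, -0.1, 87.0]
force: [3.0, -0.4, 9.5]
grip_width: 0.0274
gripper_force: 61.3
```

View pics/w5.png

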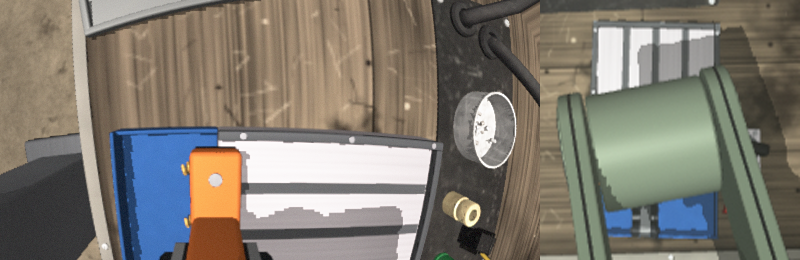

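Two chips are just ahead of the scraper's front face at (187, 168) and (189, 220), dropping over the edge, and the left side of the plate is clean. I'll lift, go back and make the second stroke on the right side.

```bash
python3 -m handwheel '[[[1,0,0,1.5,0,0,0],[1,0,0,4,0,0,0],[1,3,-0.7,4,0,0,0],[1,7,-1.6,4,0,0,0],[1,11,-2.5,4,0,0,0],[1,13.6,-3.1,4,0,0,0],[1,13.6,-3.1,4,0,0,0],[1,13.6,-3.1,2,0,0,0],[1,13.6,-3.1,1,0,0,0],[1,13.6,-3.1,0.4,0,0,0],[1,13.6,-3.1,0.2,0,0,0],[1,13.6,-3.1,0.1,0,0,0],[1,13.6,-3.1,0,0,0,0],[1,13.6,-3.1,0,0,0,0],[1,13.6,-3.1,0,0,0,0]]]'
```

```text
clock: 17.8
eef_pos: [0.6075, 0.1355, 0.0923]
ee_rot: [-179.8, 0.0, 87.0]
force: [-8.3, -2.0, 15.5]
grip_width: 0.0274
gripper_force: 62.4
```

```bash
python3 -m handwheel '[[[1,-0.5,0.03,0.05,0,0,0],[1,-1.2,0.06,0.05,0,0,0],[1,-2,0.1,0.05,0,0,0],[1,-2.8,0.15,0.05,0,0,0],[1,-3.6,0.19,0.05,0,0,0],[1,-4.4,0.23,0.05,0,0,0],[1,-5.2,0.27,0.05,0,0,0],[1,-6,0.31,0.05,0,0,0],[1,-6.8,0.36,0.05,0,0,0],[1,-7.6,0.4,0.05,0,0,0],[1,-8.4,0.44,0.05,0,0,0],[1,-9.2,0.48,0.05,0,0,0],[1,-10,0.52,0.05,0,0,0],[1,-10.8,0.57,0.05,0,0,0],[1,-11.6,0.61,0.05,0,0,0],[1,-12.3,0.65,0.05,0,0,0],[1,-13,0.68,0.05,0,0,0],[1,-13.6,0.71,0.05,0,0,0],[1,-14,0.73,0.05,0,0,0],[1,-14,0.73,0.05,0,0,0]]]'; python3 -m handwheel '[[[1,0,0,2,0,0,0],[1,0,0,6,0,0,0],[1,0,0,10,0,0,0],[1,0,4,12,0,0,0],[1,0,8,12,0,0,0],[1,0,12,12,0,0,0],[1,0,16,12,0,0,0],[1,0,20,12,0,0,0],[1,0,20,12,0,0,0],[1,0,20,12,0,0,0]]]';  python3 - <<'E'
from h import *
im=shot('top'); cv2.imwrite('pics/t6.png',cv2.resize(im[170:330,200:420],None,fx=3.6,fy=3.6,interpolation=2))
E
```

```text
clock: 19.8
eef_pos: [0.4722, 0.143, 0.0921]
ee_rot: [179.6, -0.1, 87.0]
force: [4.6, 0.5, 9.5]
grip_width: 0.0275
gripper_force: 61.5
clock: 20.8
eef_pos: [0.467, 0.3424, 0.2074]
ee_rot: [-179.7, 0.2, 87.1]
force: [-0.5, -0.3, -1.2]
grip_width: 0.0272
gripper_force: 60.2
```

View pics/t6.png

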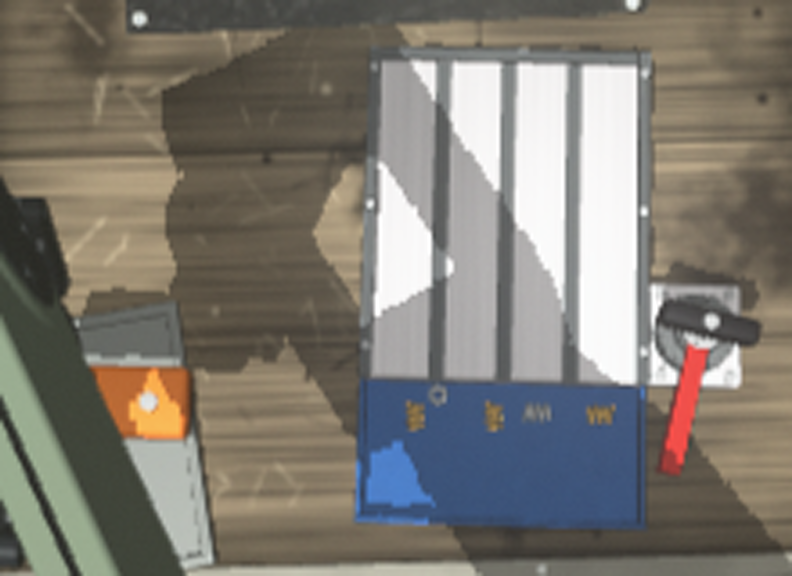

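All five chips (three brass, two steel) lie in the tray at about (415–600, 395–418), and the plate is clean. Next I'll return the scraper to its rest.

```bash
python3 -m handwheel '[[[1,-0.5,0,0,0,0,-1.3],[1,-1,0,0,0,0,-2.6],[1,-1.8,-0.1,0,0,0,-3.9],[1,-1.8,-0.1,0,0,0,-5.2],[1,-1.8,-0.1,0,0,0,-6.5],[1,-1.8,-0.1,0,0,0,-7.8],[1,-1.8,-0.1,0,0,0,-9.1],[1,-1.8,-0.1,0,0,0,-10.4],[1,-1.8,-0.1,0,0,0,-11.7],[1,-1.8,-0.1,0,0,0,-12.8],[1,-1.8,-0.1,-4,0,0,-12.8],[1,-1.8,-0.1,-8,0,0,-12.8],[1,-1.8,-0.1,-11,0,0,-12.8],[1,-1.8,-0.1,-12.5,0,0,-12.8],[1,-1.8,-0.1,-13.2,0,0,-12.8],[1,-1.8,-0.1,-13.6,0,0,-12.8],[1,-1.8,-0.1,-13.9,0,0,-12.8],[1,-1.8,-0.1,-13.9,0,0,-12.8],[1,-1.8,-0.1,-13.9,0,0,-12.8]]]'
```

```text
clock: 22.75
eef_pos: [0.4525, 0.3421, 0.072]
ee_rot: [-180.0, -0.1, 10.2]
force: [0.3, 0.5, -1.6]
grip_width: 0.0273
gripper_force: 60.3
```

```bash
python3 -m handwheel '[[[1,0,0,-0.05,0,0,0],[1,0,0,-0.1,0,0,0],[1,0,0,-0.1,0,0,0],[1,0,0,-0.1,0,0,0]]]'
```

```text
clock: 23.15
eef_pos: [0.4524, 0.3421, 0.0713]
ee_rot: [-180.0, -0.1, 10.2]
force: [-1.7, -0.6, 5.0]
grip_width: 0.0275
gripper_force: 61.3
```

Seated on the rest floor. I'll release, retreat straight up, then move aside to the right at a safe height and look.

```bash
python3 -m handwheel '[[[0.5,0,0,0,0,0,0],[0,0,0,0,0,0,0],[0,0,0,0,0,0,0],[0,0,0,0,0,0,0],[0,0,0,0,0,0,0],[0,0,0,0,0,0,0],[0,0,0,3,0,0,0],[0,0,0,7,0,0,0],[0,0,0,12,0,0,0],[0,0,0,17,0,0,0],[0,0,-5,22,0,0,0],[0,0,-10,22,0,0,0],[0,0,-15,22,0,0,0],[0,0,-20,22,0,0,0],[0,0,-25,22,0,0,0],[0,0,-30,22,0,0,0],[0,0,-35,22,0,0,0],[0,0,-40,22,0,0,0],[0,0,-45,22,0,0,0],[0,0,-45,22,0,0,0]]]'; python3 - <<'E'
from h import *
im=shot('top'); cv2.imwrite('pics/t7.png',cv2.resize(im[110:330,200:420],(600,600),interpolation=2))
E
```

```text
clock: 25.15
eef_pos: [0.4513, -0.1126, 0.29]
ee_rot: [179.9, -0.0, 9.9]
force: [-0.3, -0.0, -0.9]
grip_width: 0.0853
gripper_force: 0.0
```

View pics/t7.png

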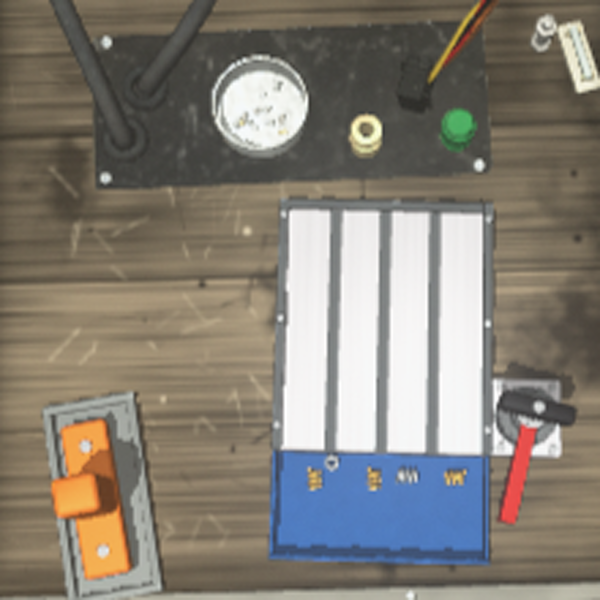

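The scraper stands in its rest at (90, 500), the five chips are in the tray at about (315–455, 462–480), the stop is clear, and the tin, bush and cap have not moved.

```bash
python3 -c "
from plant import robot
print(robot.job_done())"
```

```text
the job is handed in; nothing more can be done
None
```

The job is handed in at about 25 s: the swing stop is up in its rest notch, all five chips are in the tray, the scraper is upright in its rest, and the tin, bush and cap look undisturbed in the last picture; no verdict came back.

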